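# Ratchet the clamp nut down on the glue-up stand

### The arm

A 7-joint arm with a two-finger parallel gripper is mounted at the origin on the work surface. World frame = base frame: x ahead of the robot, y to its left, z up, the work surface at z = 0. Lengths are in m, angles in rad, forces in N, time in s.
With the tool pointing down it reaches from about 0.425 to 0.95 m from the base axis. Payload 16.7 kg.
Tool frame: the origin (TCP) lies on the centre line of the jaws, within the pads' length; the fingertips stand 19 mm ahead of it and the grasp point (between the pads) is the TCP; z points along the fingers, y is the line along which they close (so a half turn about z gives the same grasp; the last joint's range is limited). The gripper opens to 94 mm and grips with 3 to 60 N. Pads are 16 mm wide; open, the fingers measure 119 mm over their backs; the gripper's body (75 mm by 177 mm) begins 78 mm behind the grasp point.
Start: joints at [-1.442, 0.426, 0.074, 1.606, -0.034, 1.111, -0.067], TCP at [0.185, 0.649, 0.224] pointing down, gripper open.
Joint ranges: [-2.85, 2.85], [-0.5, 2.14], [-1.23, 1.37], [0.21, 2.46], [-1.02, 4.16], [0.16, 2.05], [-2.73, 2.73]. Speed limits (rad/s): [1.89, 1.89, 2.39, 2.39, 3.01, 3.01, 3.01].

### API

Orientations are given as a rotation vector (axis times angle).
In Python, from station import * gives the robot as it stands. The module is installed in compiled form; this text tells all that it offers. Calls block until the motion is done:
- goto(position, orientation): joint-space move of the TCP to a pose.
- move_straight(position, ori=None, max_speed=0.15): straight line of the TCP; ori=None keeps the orientation; max_speed is the mean speed in m/s.
- goto_joints(angles): joint-space move.
- gripper_to(opening, grasp_force=None): finger opening in m; grasp_force is the grip in N (None keeps the last); returns when the fingers have stopped.
- pause(seconds).
- inverse_kinematics(position, orientation): joint angles nearest the present ones, or None.
- read_state(): the state.
- capture(name): name is "side" or "top" or "wrist"; returns the picture (420x560x3 uint8, blue, green, red); there is no depth.
- calibration(name): a dict with "mtx" (3x3 intrinsics, pixels), "rvec" (rotation vector, rad) and "tvec" (3), from world to camera coordinates, as OpenCV has them. Camera axes: x right, y down, z forward; pixel columns grow to the right and rows downward; lengths in m; the calibration is good to about 2 mm. A picture is of the moment at which its call begins: read the wrist's pose just before it. calibration takes no time and is no camera call; for the wrist camera it gives the pose at the moment of the call.
A pose or a line that the arm cannot do raises MotionError and nothing moves.
- job_done(): hands the job in; it is judged then, once.
The state is a dict: "clock": time; "joint_pos": joint angles; "qd": joint speeds; "joint_efforts": joint torques, N m; "position": TCP position; "orientation": TCP orientation; "ft_force": force on the tool from outside, world axes, zero at the start; "torque": the same for the moment, N m; "finger_gap": finger opening in m; "grasp_force": force on a finger pad.
Only numpy, scipy, OpenCV 4.12 (cv2) and the standard library are available. Lean on these libraries where they do the work, as an engineer would, in place of code of your own. Each camera call takes 0.05 s, during which the arm holds its last target. There are 200 camera calls.

### The job

Put the glued rails on the sloping stand under pressure: take the ratchet ring spanner that lies between the straightedge and the loose caul, fit its ring squarely and fully down over the big hex nut, and run the nut down clockwise until it is hard home, swinging the handle back and forth in the gap between the two red bar clamps and letting the ratchet slip, ring on the nut, on the return strokes. Then lift the spanner off and lay it, without dropping it, flat on the board again where it lay and pointing as it lay, without knocking over or shifting the other things on the bench.

Things in the scene. Friction and masses are not known exactly. Their poses are not given: they have to be found in the camera images.
- wrench: Loose steel ratchet ring spanner, 210 mm long, about 0.32 kg, flat on the white board (board top at height 12 mm). Origin: centre of the ring's opening, on its underside; z out of its top side, x from handle to head. Head round, 68 mm across, 24 mm high; centre of mass near x -40. Straightedge (y about +75) and caul (y about -82) lie beside the handle, 35 mm or more clear; the bowl is past the head.
- wrench_grip (a point): Point on the handle at (-90, 0, 7) mm of the spanner's frame, mid-thickness, a good place to grip across the width from the top side. Handle: 22 mm wide (y), z 0 to 14, parallel-sided from x -60 to its round end at x -176; nearer the head it is 30 mm wide, z 0 to 18.
- ratchet (a joint): Angle (rad) the hex ring has slipped clockwise (from above) in the head, 0 at the start. At 0 two of its six flats are square to the spanner's x. Handle turned clockwise: the ring is driven. Anticlockwise: the handle slips over 24 teeth against about 0.1 N m while the nut holds the ring, and this value grows; up to 15 deg of the next stroke is lost. Driven hard, the ring binds on the nut until the handle is eased back a little.
- wrench_ring (a point): Centre of the head's top, 24 mm above the spanner's origin. The hex opening goes right through: 33.7 mm across flats, so 0.85 mm play all round on the nut, or +-6 deg.
- stand: Fixed plywood glue-up stand on the board, 235 x 220 mm foot; origin on the board under the nut seat, z up, x towards the high edge. Its deck slopes 30 deg, low edge (x -57) roughly towards the robot. On it: two glued rails running up the slope at y +-72, over them a wooden caul along y, 36 x 200 x 22 mm, with stud, washer and nut through its middle.
- nut_seat (a point): Centre of the nut's underside, on a 50 mm washer, 118 mm above the board; turns with the nut. z along the stud, leaning 30 deg from vertical to the stand's -x; x square to two of the flats. Nut 32 mm across flats, 20 mm high plus 4.5 mm tapered top; the 20 mm stud ends 37 mm above the seat. Spanner fully on: its origin here, within 6 mm, z along z, ring flats along the nut's.
- nut (a joint): Turn of the nut (rad), growing clockwise seen from above along the stud; starts between 0 and 0.8 and meets a hard stop at 2.8: home is above 2.6. Stiff (about 0.4 N m) but greased and smooth on its flats; stays where left; nut and caul sink 0.4 mm per rad.
- clamp_left (a point): Top of the inner end of the red bar clamp's jaw on the stand's +y side: 34 mm down the slope and 72 mm to the side of the nut, 9 mm higher (along the stud) than the nut's seat; jaw 22 mm wide, running outwards to its steel bar (124 mm to the side), which ends 36 mm above the seat's plane. A gripper holding wrench_grip clears both clamps within 38 deg of straight down the slope.
- clamp_right (a point): The same point of the other red bar clamp, on the stand's -y side.
- straightedge: Bystander: aluminium straightedge, 250 x 30 x 6 mm, flat on the board; origin under its centre, x along it.
- caul: Bystander: loose wooden caul with cork face, 180 x 40 x 26 mm; origin under its centre, x along it.
- bowl: Bystander: stainless steel bowl, 110 mm across, 48 mm high; origin under its centre.
- springclamp: Bystander: red plastic spring clamp lying on its side, about 130 x 50 x 21 mm, between the work places on the robot's side; origin under its pivot.
- glue: Bystander: white glue bottle, 54 mm dia., 165 mm tall, standing between the work places; origin under its centre.
- square: Bystander: try square lying in front of the stand, stock 20 x 90 x 16 mm, blade 110 x 26 mm; origin under the stock's middle.
- tin: Bystander: tin, 60 mm dia., 66 mm tall, behind the stand; origin under its centre.

How it is judged:
By the outcome, as a careful person would: the job done as asked, in the order asked, and still so for the second after the job is handed in, with the robot touching nothing.
It also fails if it takes over 72 s, if anything falls off the work surface, if the arm or the gripper's body presses on something with over 40 N, if the wrist force passes 120 N, or if a joint passes its speed limit or range.

## Working session

There is one attempt and no reset: what is moved stays moved. The work goes in short steps, each a Python script; the robot and the scene stay as the last script left them, time stands still between calls to the robot, and variables do not carry over. Pictures are saved under pics/ and viewed, at most 10 in all, crops included, and the job is handed in when it is done.

```bash
mkdir -p pics
python3 - <<'E'
from station import *
import cv2,numpy as np
for n in("side","top"):
    cv2.imwrite(f"pics/{n}0.png",capture(n))
    c=calibration(n);R=cv2.Rodrigues(np.array(c["rvec"]))[0]
    print(n,c["mtx"],"pos",(-R.T@np.array(c["tvec"]).ravel()).round(3),"fwd",R[2].round(2))
s=read_state();print(s["clock"],s["position"],s["orientation"],s["ft_force"])
E
```

```text
side [[397.87449835   0.         284.84192337]
 [  0.         397.87449835 206.6016058 ]
 [  0.           0.           1.        ]] pos [ 0.214 -0.462  0.838] fwd [ 0.42  0.48 -0.77]
top [[467.72261825   0.         276.7542973 ]
 [  0.         467.72261825 206.26335877]
 [  0.           0.           1.        ]] pos [0.409 0.005 1.256] fwd [ 0.16  0.01 -0.99]
0.1 [0.18502843 0.64877052 0.22386009] [-4.34941076e-01 -3.11126536e+00  1.78728030e-03] [ 0.0306162   0.36736336 -0.38890161]
```

View pics/top0.png

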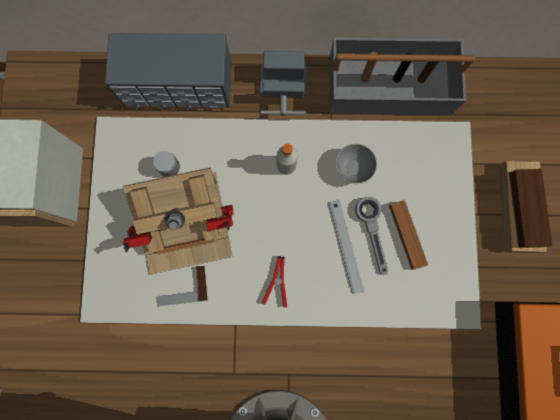

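View pics/side0.png

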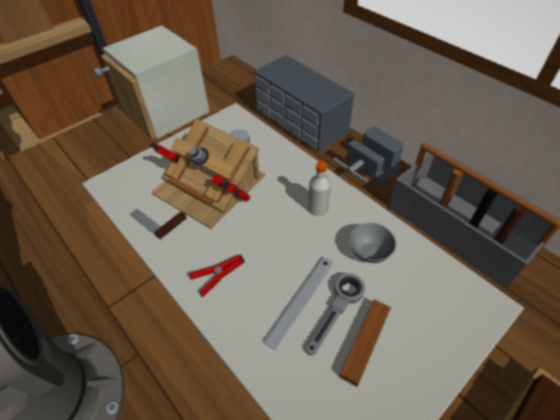

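The top view shows the spanner ring at about (369,209) with its handle end at (381,271). The nut is at (175,219), the red jaws at about (220,218) and (140,238), and the low foot edge at about (188,260). The side view has the nut at about (199,156) and the ring at (348,288).

```bash
cat > h.py <<'E'
from station import *
import cv2,numpy as np
from scipy.spatial.transform import Rotation as Ro
def ray(c,uv):
    R=cv2.Rodrigues(np.array(c["rvec"]))[0];t=np.array(c["tvec"]).ravel()
    d=R.T@np.linalg.solve(np.array(c["mtx"]),[uv[0],uv[1],1.]);return -R.T@t,d/np.linalg.norm(d)
def onz(c,uv,z):
    o,d=ray(c,uv);return o+d*(z-o[2])/d[2]
def tri(*obs):
    A=np.zeros((3,3));b=np.zeros(3)
    for c,uv in obs:
        o,d=ray(c,uv);P=np.eye(3)-np.outer(d,d);A+=P;b+=P@o
    p=np.linalg.solve(A,b);return p,[np.linalg.norm(np.cross(p-ray(c,uv)[0],ray(c,uv)[1])).round(4) for c,uv in obs]
def proj(c,P):
    return cv2.projectPoints(np.atleast_2d(np.array(P,float)),np.array(c["rvec"],float),np.array(c["tvec"],float),np.array(c["mtx"]),None)[0].reshape(-1,2)
def rot(y,z):
    z=np.array(z,float);z/=np.linalg.norm(z);y=np.array(y,float);y-=z*(y@z);y/=np.linalg.norm(y)
    return Ro.from_matrix(np.c_[np.cross(y,z),y,z])
E
python3 - <<'E'
from h import *
t,s=calibration("top"),calibration("side")
print("ring",onz(t,(369,209),.036),onz(s,(349,287),.036),"end",onz(t,(382,271),.02),onz(s,(311,351),.02))
print("nut",tri((t,(175,219)),(s,(199,155))))
print("jaws",onz(t,(212,225),.13),onz(t,(150,238),.13))
print("foot low corners",onz(t,(149,271),.03),onz(t,(231,258),.03))
E
```

```text
ring [ 0.60461372 -0.23012881  0.036     ] [ 0.60263859 -0.23165433  0.036     ] end [ 0.44349939 -0.26465656  0.02      ] [ 0.44362    -0.27216336  0.02      ]
nut (array([0.5564463 , 0.25869251, 0.13415964]), [np.float64(0.0006), np.float64(0.0006)])
jaws [0.54431534 0.16884838 0.13      ] [0.51035521 0.31743303 0.13      ]
foot low corners [0.43338437 0.34265045 0.03      ] [0.47045211 0.1304699  0.03      ]
```

```bash
cat >> h.py <<'E'
def stand(yaw):
    x=np.array([np.cos(yaw),np.sin(yaw),0]);y=np.array([-x[1],x[0],0]);z=np.array([0,0,1.])
    s=-.5*x+np.sqrt(.75)*z; return x,y,s,np.cross(y,s)   # x,y horizontal, stud axis, up-slope
def look(name,f):
    c=calibration(name);im=capture(name);cv2.imwrite(f"pics/{f}.png",im)
    import pickle;pickle.dump(c,open(f"pics/{f}.pkl","wb"));return c,im
E
python3 - <<'E'
from h import *
x,y,s,u=stand(np.radians(10))
seat=np.array([.558,.256,.13])
for sg in(1,-1):
    o=rot(sg*y,-s).as_rotvec();print(sg,inverse_kinematics(seat+.16*s-.09*u,o), inverse_kinematics(seat+.021*s-.09*u,o))
    dn=rot(sg*np.array([-.22,.976,0]),[0,0,-1]).as_rotvec();print(inverse_kinematics([.515,-.25,.2],dn))
o=rot(y,-s).as_rotvec()
goto(seat+.16*s-.09*u,o)
c,im=look("wrist","w1");print(read_state()["clock"],ray(c,(280,210)),proj(c,seat))
E
```

```text
1 [-1.24895051 -0.19264961  0.29349484  2.41723716  0.7286645   0.64667026
  0.26032649] [-1.20521786  0.21363395  0.46665906  2.42999968  1.181453    0.20388277
 -0.15538298]
[-0.50793862  0.52088791  1.15694391  1.90803627 -0.54457002  1.07486228
  2.66722397]
-1 [ 0.44452569 -0.2176237  -1.1607536   2.35170252  0.18391196  0.43763279
 -2.29850998] None
[-0.33019584  0.3800269   0.85305821  1.90106052 -0.33629421  1.00991127
 -0.67920027]
1.875 (array([0.26697498, 0.20445112, 0.32908572]), array([ 0.66828866,  0.09590808, -0.73769364])) [[286.80698076 283.133774  ]]
```

View pics/w1.png

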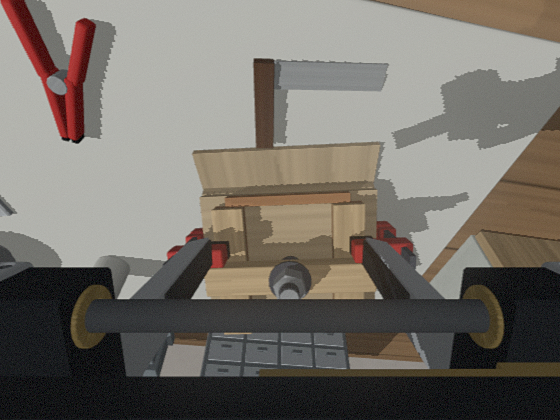

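The wrist picture is seen from the robot's side with up towards the robot. The nut is at about (289,280), partly hidden by the gripper bar, with the jaw ends at about (220,255) and (358,250). I'll move up the slope so the nut appears higher in the picture.

Run:
```python
from h import *
x,y,s,u=stand(np.radians(10))
seat=np.array([.558,.256,.13])
o=rot(y,-s).as_rotvec()
goto(seat+.12*s+.04*u,o)
c,im=look("wrist","w2");print(read_state()["clock"],proj(c,[seat,seat+.02*s]))
cv2.imwrite("pics/w2c.png",cv2.resize(im[0:300,80:480],(800,600),interpolation=cv2.INTER_CUBIC))
for t in(0,10,20):
  for gx in(.09,.075):
    r=[]
    for ph in(-38,-20,0,20,38):
        h=Ro.from_rotvec(np.radians(ph)*s)
        d=h.apply(u);yy=h.apply(y)
        tz=Ro.from_rotvec(np.radians(t)*yy).apply(-s)
        q=inverse_kinematics(seat+.012*s-gx*d-.012*tz,rot(yy,tz).as_rotvec())
        r.append(None if q is None else np.round(q,2))
    print(t,gx,tz.round(2),r)
```

```text
2.525 [[287.82070583 173.3548754 ]
 [287.877647   175.63219816]]
0 0.09 [ 0.49  0.09 -0.87] [array([-1.4 ,  0.26,  0.6 ,  2.35,  0.83,  0.23, -0.55]), array([-1.39,  0.24,  0.62,  2.4 ,  0.97,  0.2 , -0.35]), array([-1.36,  0.22,  0.64,  2.44,  1.08,  0.17, -0.05]), array([-1.14,  0.18,  0.47,  2.44,  1.17,  0.18,  0.27]), array([-0.88,  0.16,  0.27,  2.42,  1.13,  0.19,  0.7 ])]
0 0.075 [ 0.49  0.09 -0.87] [array([-1.37,  0.26,  0.61,  2.34,  0.77,  0.23, -0.46]), array([-1.36,  0.24,  0.61,  2.38,  0.87,  0.2 , -0.22]), array([-1.33,  0.22,  0.63,  2.41,  0.94,  0.17,  0.11]), array([-1.14,  0.19,  0.48,  2.41,  1.03,  0.19,  0.42]), array([-1.08,  0.18,  0.49,  2.4 ,  0.93,  0.17,  0.9 ])]
10 0.09 [ 0.39 -0.04 -0.92] [array([-1.09,  0.23,  0.4 ,  2.28,  0.05,  0.26,  0.34]), array([-1.11,  0.23,  0.43,  2.3 ,  0.11,  0.3 ,  0.61]), array([-1.14,  0.23,  0.49,  2.31,  0.19,  0.33,  0.89]), array([-1.18,  0.23,  0.55,  2.32,  0.29,  0.35,  1.17]), array([-1.2 ,  0.23,  0.61,  2.31,  0.38,  0.36,  1.41])]
10 0.075 [ 0.39 -0.04 -0.92] [array([-1.06,  0.23,  0.4 ,  2.26,  0.01,  0.28, 
[... 179 characters left out ...]
]), array([-1.2 ,  0.24,  0.6 ,  2.28,  0.36,  0.38,  1.43])]
20 0.09 [ 0.27 -0.17 -0.95] [array([-0.95,  0.26,  0.39,  2.2 , -0.49,  0.43,  0.98]), array([-1.04,  0.28,  0.48,  2.19, -0.34,  0.5 ,  1.12]), array([-1.13,  0.3 ,  0.57,  2.18, -0.17,  0.55,  1.29]), array([-1.19,  0.31,  0.62,  2.18,  0.02,  0.57,  1.44]), array([-1.19,  0.31,  0.59,  2.19,  0.23,  0.58,  1.53])]
20 0.075 [ 0.27 -0.17 -0.95] [array([-0.95,  0.27,  0.42,  2.19, -0.51,  0.45,  1.01]), array([-1.04,  0.29,  0.51,  2.17, -0.35,  0.52,  1.15]), array([-1.13,  0.31,  0.59,  2.15, -0.19,  0.58,  1.32]), array([-1.18,  0.32,  0.62,  2.15,  0.01,  0.6 ,  1.46]), array([-1.19,  0.32,  0.59,  2.15,  0.22,  0.61,  1.54])]
```

View pics/w2c.png

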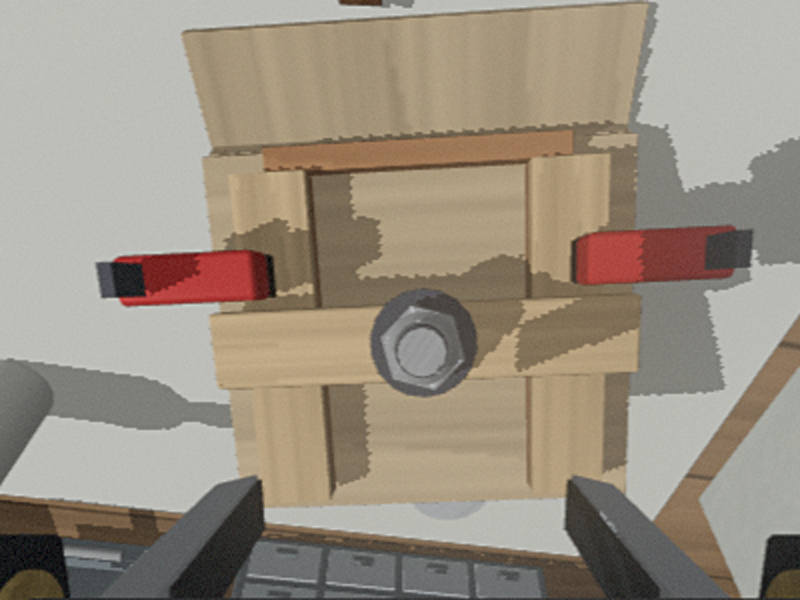

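The nut sits at crop (423,342), inside a washer spanning x 371–476 and y 288–396. The jaw inner ends are at (268,268) and (577,258), and the caul corners at (212,314), (640,295), (220,388) and (638,373). I'll enlarge the nut to read its corners.

Run:
```python
from h import *
import pickle
c=pickle.load(open("pics/w2.pkl","rb"));im=cv2.imread("pics/w2.png")
cv2.imwrite("pics/w2n.png",cv2.resize(im[143:203,262:322],(600,600),interpolation=cv2.INTER_CUBIC))
f=lambda p:(80+p[0]/2-.25,p[1]/2-.25)
def onp(uv,p,n):
    o,d=ray(c,uv);return o+d*((p-o)@n)/(d@n)
seat=onz(c,f((423.5,342)),.130);yaw=np.radians(10)
for i in range(3):
    x,y,s,u=stand(yaw)
    L=[onp(f(p),seat+h*s,s) for p,h in(((212,314),-.002),((640,295),-.002),((220,388),-.002),((638,373),-.002),((268,268),.009),((577,258),.009))]
    ys=[np.degrees(np.arctan2(-(b-a)[0],(b-a)[1])) for a,b in zip(L[::2],L[1::2])]
    yaw=np.radians(np.mean(ys))
print(seat,ys)
for p in L:
    print(((p-seat)@u).round(4),((p-seat)@y).round(4))
```

```text
[0.55457681 0.25879204 0.13      ] [np.float64(12.759072703004662), np.float64(12.525394777938066), np.float64(12.08334747926819)]
-0.0158 -0.0962
-0.0175 0.0974
0.0184 -0.0962
0.0176 0.0982
-0.0347 -0.0659
-0.0341 0.0664
```

View pics/w2n.png

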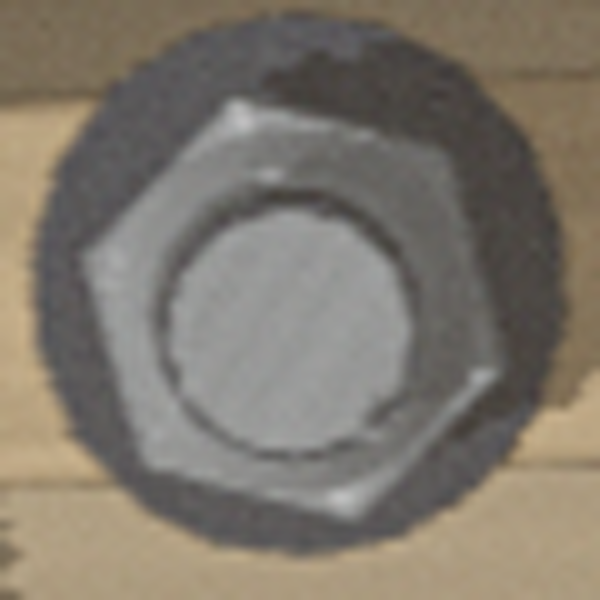

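The hex corners in this crop are (238,108), (450,155), (495,372), (350,515), (148,468) and (88,257). The stud end is centred at about (290,330) and the washer at (300,283).

Run:
```python
from h import *
import pickle
c=pickle.load(open("pics/w2.pkl","rb"))
f=lambda p:(262+p[0]/10-.45,143+p[1]/10-.45)
def onp(uv,p,n):
    o,d=ray(c,uv);return o+d*((p-o)@n)/(d@n)
x,y,s,u=stand(np.radians(12.4))
C=[(238,108),(450,155),(495,372),(350,515),(148,468),(88,257)]
for zz in(.126,.13,.134):
    seat=onz(c,f((300,283)),zz)
    st=onp(f((290,330)),seat+.037*s,s)-seat
    P=np.array([onp(f(p),seat+.021*s,s)-seat for p in C]);P=np.c_[P@u,P@y]
    P0=P-P.mean(0)
    a=np.degrees(np.arctan2(P0[:,1],P0[:,0]))   # anticlockwise from above, about s
    w=[onp(f(p),seat,s) for p in((37,283),(565,283),(300,12),(300,550))]
    print(zz,seat.round(4),"washer",np.linalg.norm(w[0]-w[1]),np.linalg.norm(w[2]-w[3]),"nut c",P.mean(0),"AF",np.linalg.norm(P0,axis=1).mean()*np.sqrt(3),"stud",st@u,st@y)
    print(np.mod(a,60).round(1), "flat normal ang mod 60:",np.degrees(np.angle(np.exp(6j*np.radians(a)).mean())/6)%60-30)
```

```text
0.126 [0.5574 0.2594 0.126 ] washer 0.04890897060052768 0.04953290281477609 nut c [ 0.00079107 -0.00034748] AF 0.03169809713889672 stud 0.00046728117343846146 -0.0005811256745841434
[13.5 13.7 12.  13.6 14.3 12.6] flat normal ang mod 60: -16.722228702785706
0.13 [0.5547 0.2589 0.13  ] washer 0.048068086063884435 0.048681291105910095 nut c [ 0.00074183 -0.00033733] AF 0.031109456114833275 stud 0.00039321529290432117 -0.0005626970309812562
[13.5 13.7 12.  13.6 14.3 12.6] flat normal ang mod 60: -16.7222287027857
0.134 [0.5519 0.2583 0.134 ] washer 0.047227201527241275 0.047829679397043995 nut c [ 0.00069259 -0.00032718] AF 0.030520815090769815 stud 0.0003191494123701774 -0.0005442683873783144
[13.5 13.7 12.  13.6 14.3 12.6] flat normal ang mod 60: -16.722228702785692
```

Run:
```python
from h import *
x,y,s,u=stand(np.radians(12.4))
seat=np.array([.5547,.2589,.130])+.0005*u-.0004*y
# look at spanner from above, camera on head side (tool y = -spanner y), tilt 16
a=np.radians(12.5);wx=np.array([np.cos(a),np.sin(a),0]);wy=np.array([-wx[1],wx[0],0])
t=np.radians(16)
tz=Ro.from_rotvec(t*wy).apply([0,0,-1.]);print(tz)
ring=np.array([.603,-.231,.012])
goto(ring-.09*wx+np.array([0,0,.02])-.12*tz,rot(-wy,tz).as_rotvec())
c,im=look("wrist","w3");print(read_state()["clock"],np.round(read_state()["joint_pos"],2),proj(c,[ring,ring-.17*wx]))
def chk():
  for t in(12,16,20):
    r=[]
    for ph in(-38,-17,0,20,38):
        h=Ro.from_rotvec(np.radians(ph)*s);d=h.apply(u);yy=h.apply(y)
        tz=Ro.from_rotvec(np.radians(t)*yy).apply(-s)
        q=inverse_kinematics(seat+.012*s-.09*d-.012*tz,rot(-yy,tz).as_rotvec())
        r.append(None if q is None else np.round(q,2))
    print(t,r)
chk()
```

```text
[-0.26910365 -0.05965884 -0.9612617 ]
4.4167 [-0.31  0.65  0.8   1.71 -0.3   1.2  -0.77] [[287.30833488 112.32122872]
 [286.81775396 267.95598252]]
12 [array([-1.27,  0.25,  0.64,  2.28, -0.41,  0.29, -2.28]), array([-1.32,  0.26,  0.72,  2.3 , -0.29,  0.34, -2.02]), array([-1.35,  0.27,  0.76,  2.3 , -0.18,  0.36, -1.83]), array([-1.35,  0.27,  0.78,  2.3 ,  0.  ,  0.37, -1.64]), array([-1.33,  0.27,  0.77,  2.3 ,  0.19,  0.37, -1.5 ])]
16 [array([-1.31,  0.3 ,  0.77,  2.26, -0.69,  0.4 , -1.97]), array([-1.31,  0.3 ,  0.76,  2.25, -0.45,  0.44, -1.84]), array([-1.32,  0.3 ,  0.77,  2.25, -0.27,  0.46, -1.72]), array([-1.33,  0.3 ,  0.77,  2.25, -0.06,  0.46, -1.58]), array([-1.32,  0.3 ,  0.76,  2.25,  0.15,  0.46, -1.47])]
20 [array([-1.26,  0.32,  0.78,  2.22, -0.78,  0.5 , -1.85]), array([-1.27,  0.33,  0.77,  2.21, -0.52,  0.54, -1.75]), array([-1.29,  0.33,  0.77,  2.2 , -0.33,  0.56, -1.65]), array([-1.31,  0.34,  0.77,  2.2 , -0.11,  0.56, -1.53]), array([-1.33,  0.34,  0.78,  2.2 ,  0.1 ,  0.55, -1.43])]
```

View pics/w3.png

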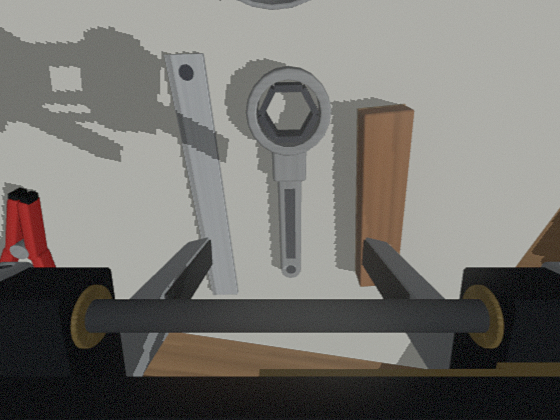

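The spanner is clear: head circle x 248–330, y 67–155, centre (289,111); handle end (290,277); ring flats at about y 83 and 137. The straightedge and caul are well off the handle.

Run:
```python
from h import *
import pickle,json
c=pickle.load(open("pics/w3.pkl","rb"));im=cv2.imread("pics/w3.png")
H=np.array([onz(c,p,.036) for p in((289,111),(248,111),(330,111),(289,67),(289,155))])
K=np.array([onz(c,p,.026) for p in((289.5,190),(290.5,262))]);E=onz(c,(290.5,278),.02)
print(H[0],"dia",np.linalg.norm(H[1]-H[2]),np.linalg.norm(H[3]-H[4]),"end dist",np.linalg.norm((H[0]-E)[:2]))
for A,B in((K[1],H[0]),(K[1],K[0])): print(np.degrees(np.arctan2(*(B-A)[1::-1])))
hc=H[0]; v=hc-K[1];a=np.arctan2(v[1],v[0])
wx=np.array([np.cos(a),np.sin(a),0]);wy=np.array([-wx[1],wx[0],0])
tz=Ro.from_rotvec(np.radians(16)*wy).apply([0,0,-1.])
O=np.array([hc[0],hc[1],.012]);g=O-.09*wx+[0,0,.007]-.016*tz;o=rot(-wy,tz).as_rotvec()
gripper_to(.046)
goto(g+[0,0,.04],o);move_straight(g,max_speed=.08)
print(read_state()["ft_force"])
gripper_to(.0,60);st=read_state();print(st["finger_gap"],st["grasp_force"],st["position"]-g,st["ft_force"])
Rt=Ro.from_rotvec(st["orientation"]);p=np.array(st["position"])
W=Ro.from_matrix(np.c_[wx,wy,[0,0,1]])
rel=dict(p=Rt.inv().apply(O-p).tolist(),r=(Rt.inv()*W).as_rotvec().tolist(),O=O.tolist(),yaw=a,g=p.tolist(),o=list(map(float,st["orientation"])))
json.dump(rel,open("rel.json","w"));print(rel)
move_straight(p+[0,0,.1],max_speed=.12)
look("wrist","w4");s=read_state();print(s["clock"],s["ft_force"],s["torque"],s["finger_gap"])
```

```text
[ 0.60863989 -0.23108441  0.036     ] dia 0.06412303031197723 0.06652393050009639 end dist 0.18329852784861694
13.445645740894518
13.614952403714147
[ 0.29871285 -0.11017099 -0.12021549]
0.02117694096152804 60.00016987323761 [1.05676886e-04 7.46755589e-05 2.01259550e-04] [0.5973378  1.32798829 5.29927276]
{'p': [0.08838337197377041, 6.176685221881616e-05, -0.0018336444942460613], 'r': [3.1110182469740164, 0.00023665166454863384, -0.43689653328192346], 'O': [0.6086398937246382, -0.2310844118338414, 0.012], 'yaw': np.float64(0.23467078823536172), 'g': [0.5255017040498428, -0.25091131759225294, 0.034581446684700555], 'o': [3.0580705390795355, 0.36071158528984104, -0.4294730974623201]}
7.9 [-0.03032692 -0.32842573 -2.13535725] [ 0.04113765 -0.14945733 -0.01892662] 0.021276728843886844
```

View pics/w4.png

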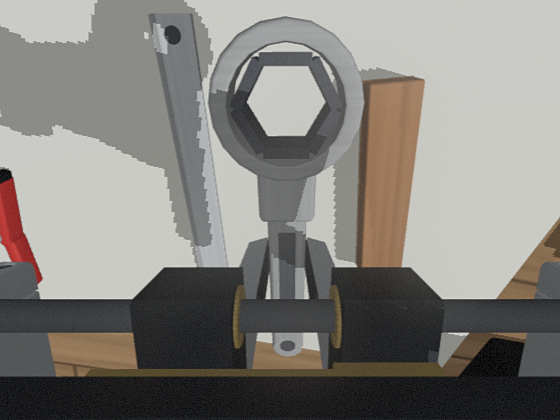

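In hand, the head's outer circle spans x 209–364 and y 17–181 with its hex opening centred at about (287,104). The spanner is held straight. Next I'll compare with the prediction.

```bash
cat >> h.py <<'E'
import json
rel=json.load(open("rel.json")) if __import__("os").path.exists("rel.json") else None
def wpose(p,o):
    R=Ro.from_rotvec(o);return np.array(p)+R.apply(rel["p"]),R*Ro.from_rotvec(rel["r"])
def tool(O,W):   # tool pose that puts the spanner at O,W
    R=W*Ro.from_rotvec(rel["r"]).inv();return O-R.apply(rel["p"]),R.as_rotvec()
E
python3 - <<'E'
from h import *
import pickle
c=pickle.load(open("pics/w4.pkl","rb"));im=cv2.imread("pics/w4.png")
s=read_state();O,W=wpose(s["position"],s["orientation"])
th=np.linspace(0,2*np.pi,13)[:-1]
T=lambda r,z:proj(c,O+W.apply(np.c_[r*np.cos(th),r*np.sin(th),0*th+z]))
q=T(.034,.024);print("outer top",q.min(0),q.max(0))
q=T(.034,.0);print("outer bottom",q.min(0),q.max(0))
k=np.arange(6)*np.pi/3+np.pi/6;r=.0337/np.sqrt(3)
for z in(.024,0):print("hex",z,proj(c,O+W.apply(np.c_[r*np.cos(k),r*np.sin(k),0*k+z])).round(0).tolist())
# actual white through-hole (background bright)
m=cv2.inRange(cv2.cvtColor(im,cv2.COLOR_BGR2GRAY)[40:170,225:345],175,255)
n,l,st,ce=cv2.connectedComponentsWithStats(m);i=1+st[1:,4].argmax()
print("hole",st[i]+[225,40,0,0,0],ce[i]+[225,40]);cc=cv2.findContours((l==i).astype(np.uint8),0,1)[0][0].reshape(-1,1,2)
print((cv2.approxPolyDP(cc,6,True).reshape(-1,2)+[225,40]).tolist())
E
```

```text
outer top [203.81696895   5.54457981] [365.85627751 178.83831047]
outer bottom [215.57056426  11.78406596] [354.73222263 161.81645521]
hex 0.024 [[260.0, 58.0], [238.0, 103.0], [263.0, 143.0], [307.0, 143.0], [331.0, 103.0], [309.0, 58.0]]
hex 0 [[264.0, 56.0], [245.0, 95.0], [266.0, 130.0], [304.0, 130.0], [325.0, 95.0], [306.0, 56.0]]
hole [ 247   66   78   70 4116] [285.5675413   99.99829932]
[[265, 66], [247, 102], [268, 135], [304, 135], [324, 102], [307, 66]]
```

```bash
python3 - <<'E'
import json
r=json.load(open("rel.json"));
import numpy as np
from scipy.spatial.transform import Rotation as Ro
r["p"]=(np.array(r["p"])-.0035*Ro.from_rotvec(r["r"]).apply([1,0,0])).tolist();json.dump(r,open("rel.json","w"));print(r["p"])
E
cat >> h.py <<'E'
x,y,s,u=stand(np.radians(12.4))
def spose(ph,h,c):   # spanner on stud axis, handle turned ph deg anticlockwise, h above seat
    R=Ro.from_rotvec(np.radians(ph)*s)*Ro.from_matrix(np.c_[u,y,s]);return tool(np.array(c)+h*s,R)
E
python3 - <<'E'
from h import *
t=calibration("top");print("glue top",onz(t,(287,149),.165))
cn=np.array([.5547,.2589,.130])+.0005*u-.0004*y
p=np.array(read_state()["position"])
move_straight(p+[0,0,.09],max_speed=.2)
P,o=spose(-16.7,.08,cn)
m=np.array([.50,0,.28]);om=(Ro.from_rotvec([0,0,np.radians(0)])*Ro.from_rotvec(rel["o"])).as_rotvec()
goto(m,om)
goto(P,o)
print(read_state()["clock"],np.round(read_state()["joint_pos"],2))
P,o=spose(-16.7,.045,cn);move_straight(P,o,max_speed=.06)
c,im=look("wrist","w5");st=read_state();print(st["clock"],st["ft_force"],st["position"]-P)
cv2.imwrite("pics/w5c.png",cv2.resize(im[0:220,170:430],(780,660)[:2],interpolation=cv2.INTER_CUBIC)[:600])
E
```

```text
[0.08501875631449181, 6.126722993636156e-05, -0.000869610669261293]
glue top [ 0.72734185 -0.01003601  0.165     ]
10.6 [-1.46  0.05  0.81  2.26  0.    0.59 -2.28]
11.3833 [-0.13559561  0.09487809 -3.7155449 ] [ 0.00026932 -0.00022179  0.00029335]
```

View pics/w5c.png

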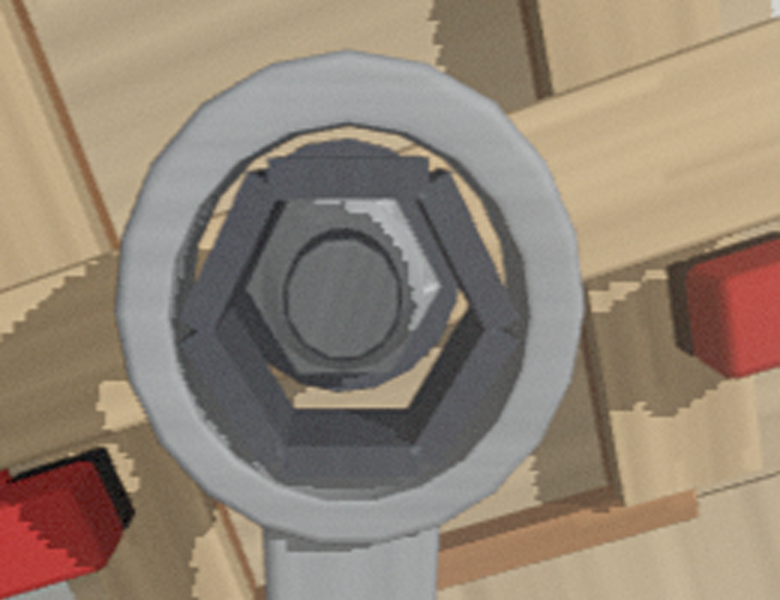

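The view looks through the ring to the stud and nut. The stud end is at crop (344.5,295) with diameter 115 px. The hole centre is at (348,308) from the earlier contour. The nut corners are level at (247,288) and (455,285), so the hexes line up. Next I'll correct for the parallax over the remaining height.

Run:
```python
from h import *
import pickle
c=pickle.load(open("pics/w5.pkl","rb"));st=read_state();O,W=wpose(st["position"],st["orientation"])
B=W.as_matrix()
q=proj(c,[O,O-.008*B[:,2],O-.006*B[:,2],O-.008*B[:,2]+.001*B[:,0],O-.008*B[:,2]+.001*B[:,1],O-.025*B[:,2]]);print(q)
meas=np.array([170+344.5/3,295/3]);hole=np.array([286,102.7])
J=np.c_[q[3]-q[1],q[4]-q[1]]
for k in(1,2):
    print("stud off in spanner frame mm (x,y):",np.linalg.solve(J,(meas-hole)-(q[k]-q[0])))
nutc=np.array([170+351/3,287/3]) ; 
print("nut mid (corner z~.02)",np.linalg.solve(J,(nutc-hole)-(q[5]-q[0])))
```

```text
[[284.00103628 102.96355849]
 [284.12595345 100.3738869 ]
 [284.09577557 100.99950788]
 [284.11659666  98.32811059]
 [282.19511651 100.37489896]
 [284.35775251  95.5684353 ]]
stud off in spanner frame mm (x,y): [0.86894535 0.66471346]
stud off in spanner frame mm (x,y): [1.17474792 0.64760212]
nut mid (corner z~.02) [-0.17701162 -0.33230538]
```

Run:
```python
from h import *
cn=np.array([.5547,.2589,.130])+.0005*u-.0004*y
R=Ro.from_rotvec(np.radians(-16.7)*s);cn=cn+.0004*R.apply(u)+.0002*R.apply(y)
P,o=spose(-16.7,.029,cn);move_straight(P,o,max_speed=.06);pause(.1)
b=read_state();f0,t0=np.array(b["ft_force"]),np.array(b["torque"])
d=R.apply(u);l=R.apply(y);h=.029
while h>-.003:
    h-=.002;P,o=spose(-16.7,h,cn);move_straight(P,o,max_speed=.04)
    st=read_state();f=np.array(st["ft_force"])-f0;m=np.array(st["torque"])-t0
    print(round(h,4),"ax %.1f x %.1f y %.1f"%(f@s,f@d,f@l),"m",np.round([m@s,m@d,m@l],2))
    if f@s>14 or np.linalg.norm(f)>20:break
json.dump(dict(cn=cn.tolist(),f0=f0.tolist(),t0=t0.tolist(),h=h),open("st.json","w"))
print(st["clock"])
```

```text
0.027 ax -0.5 x 0.6 y -0.2 m [-0.01  0.05  0.02]
0.025 ax 0.2 x -0.3 y 0.5 m [ 0.06  0.03 -0.02]
0.023 ax -0.7 x 0.5 y -0.2 m [-0.06  0.    0.03]
0.021 ax -0.4 x -0.5 y -0.9 m [-0.03  0.04 -0.01]
0.019 ax -0.4 x -0.5 y -0.6 m [ 0.02  0.   -0.01]
0.017 ax -0.3 x -0.2 y -0.2 m [-0.01  0.04 -0.03]
0.015 ax 0.3 x -0.3 y 0.3 m [0.05 0.08 0.02]
0.013 ax -0.1 x -0.3 y 0.4 m [-0.01  0.14  0.04]
0.011 ax -0.3 x -0.7 y 0.5 m [0.02 0.08 0.01]
0.009 ax -0.7 x 0.2 y -0.5 m [0.04 0.11 0.02]
0.007 ax -0.7 x -0.3 y 0.3 m [0.04 0.07 0.06]
0.005 ax 0.1 x 0.3 y 0.6 m [0.03 0.1  0.06]
0.003 ax -0.6 x -0.4 y 1.0 m [0.04 0.11 0.08]
0.001 ax -1.0 x -1.5 y 0.9 m [0.03 0.11 0.09]
-0.001 ax 0.4 x -0.8 y -0.0 m [0.01 0.21 0.04]
-0.003 ax 4.7 x -1.9 y 0.3 m [-0.04  0.12  0.35]
15.9
```

It's fully down on the nut with no snagging. Now the strokes, watching the moment about the stud.

```bash
cat >> h.py <<'E'
def sweep(a,b,cn,h,f0,t0,n,sp=.14,stop=None,log=True):
    L=[]
    for ph in np.linspace(a,b,n+1)[1:]:
        P,o=spose(ph,h,cn);move_straight(P,o,max_speed=sp)
        st=read_state();f=np.array(st["ft_force"])-f0;m=np.array(st["torque"])-t0
        M=m@s+np.cross(np.array(st["position"])-cn,f)@s
        R=Ro.from_rotvec(np.radians(ph)*s)
        L.append((int(ph),round(M,2),round(f@s,1),round(f@R.apply(u),1),round(f@R.apply(y),1)))
        if np.linalg.norm(f)>45 or (stop and abs(M)>stop): break
    if log:print(*L,"clk",st["clock"])
    return ph
E
python3 - <<'E'
from h import *
S=json.load(open("st.json"));cn=np.array(S["cn"]);f0=np.array(S["f0"]);t0=np.array(S["t0"])
P,o=spose(-16.7,-.002,cn);move_straight(P,o,max_speed=.03)
ph=sweep(-16.7,-37,cn,-.002,f0,t0,4,.1,2.0)
ph=sweep(ph,ph+3,cn,-.002,f0,t0,1,.1,2.0)
ph=sweep(ph,37,cn,-.002,f0,t0,9,.14,2.0)
ph=sweep(ph,-37,cn,-.0022,f0,t0,9,.14,2.0)
st=read_state();print(ph,st["clock"],st["finger_gap"])
json.dump(dict(S,ph=ph),open("st.json","w"))
E
```

```text
(-21, np.float64(-0.1), np.float64(1.2), np.float64(-3.9), np.float64(1.2)) (-26, np.float64(0.15), np.float64(1.3), np.float64(-5.5), np.float64(0.4)) (-31, np.float64(0.27), np.float64(1.2), np.float64(-5.8), np.float64(-0.2)) (-37, np.float64(0.3), np.float64(0.3), np.float64(-5.6), np.float64(0.3)) clk 17.15
(-34, np.float64(-0.06), np.float64(0.6), np.float64(-5.6), np.float64(2.0)) clk 17.4
(-26, np.float64(0.05), np.float64(2.3), np.float64(-3.1), np.float64(0.7)) (-18, np.float64(-0.13), np.float64(1.4), np.float64(-4.9), np.float64(1.5)) (-10, np.float64(0.02), np.float64(1.9), np.float64(-4.3), np.float64(1.0)) (-2, np.float64(-0.09), np.float64(1.6), np.float64(-5.4), np.float64(1.2)) (5, np.float64(0.06), np.float64(1.3), np.float64(-3.9), np.float64(-0.4)) (13, np.float64(-0.19), np.float64(0.8), np.float64(-4.2), np.float64(1.8)) (21, np.float64(-0.01), np.float64(0.8), np.float64(-3.3), np.float64(-0.6)) (29, np.float64(-0.11), np.float64(0.4), np.float64(-3.6), np.float64(-0.3)) (37, np.float64(0.03), np.float64(-0.5), np.float64(-2.9), np.float64(-1.0)) clk 20.025
(28, np.float64(-0.2), np.float64(1.5), np.float64(-1.8), np.float64(0.7)) (20, np.float64(0.12), np.float64(0.8), np.float64(-2.6), np.float64(-1.3)) (12, np.float64(0.22), np.float64(1.1), np.float64(-4.1), np.float64(-1.1)) (4, np.float64(0.25), np.float64(1.0), np.float64(-4.9), np.float64(-1.6)) (-4, np.float64(0.21), np.float64(0.7), np.float64(-5.2), np.float64(-1.3)) (-12, np.float64(0.25), np.float64(1.4), np.float64(-6.1), np.float64(-0.7)) (-20, np.float64(0.34), np.float64(1.2), np.float64(-5.6), np.float64(-2.0)) (-28, np.float64(0.3), np.float64(0.5), np.float64(-6.1), np.float64(-1.3)) (-37, np.float64(0.35), np.float64(0.1), np.float64(-6.4), np.float64(-1.9)) clk 22.65
-37.0 22.65 0.02156481469475229
```

Run:
```python
from h import *
S=json.load(open("st.json"));cn=np.array(S["cn"]);f0=np.array(S["f0"]);t0=np.array(S["t0"]);ph=S["ph"]
h=-.0022
for k in range(3):
    ph=sweep(ph,37,cn,h,f0,t0,7,.16,3,log=False)
    h-=.0004
    ph=sweep(ph,-37,cn,h,f0,t0,18,.12,1.2)
    if ph>-36.5: break
json.dump(dict(S,ph=ph,h=h),open("st.json","w"))
print(ph,read_state()["clock"])
```

```text
(32, np.float64(-0.22), np.float64(2.9), np.float64(-0.6), np.float64(1.1)) (28, np.float64(-0.17), np.float64(3.1), np.float64(-1.3), np.float64(1.0)) (24, np.float64(0.05), np.float64(1.3), np.float64(-2.7), np.float64(-1.3)) (20, np.float64(0.33), np.float64(1.8), np.float64(-3.6), np.float64(-2.0)) (16, np.float64(0.4), np.float64(0.6), np.float64(-3.0), np.float64(-2.9)) (12, np.float64(0.2), np.float64(1.0), np.float64(-3.8), np.float64(-1.1)) (8, np.float64(0.33), np.float64(0.6), np.float64(-3.7), np.float64(-2.0)) (4, np.float64(0.42), np.float64(1.1), np.float64(-4.1), np.float64(-2.9)) (0, np.float64(0.36), np.float64(1.5), np.float64(-4.4), np.float64(-1.7)) (-4, np.float64(0.35), np.float64(1.0), np.float64(-4.6), np.float64(-1.8)) (-8, np.float64(0.33), np.float64(1.3), np.float64(-4.8), np.float64(-1.8)) (-12, np.float64(0.27), np.float64(0.3), np.float64(-4.6), np.float64(-1.1)) (-16, np.float64(0.34), np.float64(0.3), np.float64(-4.4), np.float64(-1.3)) (-20, np.float64(0.35), np.float64(1.0), np.float64(-4.8), np.float64(-1.7)) (-24, np.float64(0.36), np.float64(0.5
[... 224 characters left out ...]
t64(0.1), np.float64(-5.8), np.float64(-1.7)) clk 29.4833
(32, np.float64(-0.14), np.float64(2.1), np.float64(-1.7), np.float64(0.6)) (28, np.float64(-0.12), np.float64(1.4), np.float64(-1.6), np.float64(0.6)) (24, np.float64(0.05), np.float64(1.0), np.float64(-2.2), np.float64(-0.9)) (20, np.float64(0.37), np.float64(1.0), np.float64(-2.2), np.float64(-2.8)) (16, np.float64(0.32), np.float64(0.5), np.float64(-2.7), np.float64(-2.3)) (12, np.float64(0.35), np.float64(0.6), np.float64(-3.2), np.float64(-2.2)) (8, np.float64(0.84), np.float64(0.4), np.float64(-3.2), np.float64(-4.7)) (4, np.float64(1.6), np.float64(1.0), np.float64(-2.0), np.float64(-8.4)) clk 33.8167
4.111111111111114 33.8167
```

Run:
```python
from h import *
S=json.load(open("st.json"));cn=np.array(S["cn"]);f0=np.array(S["f0"]);t0=np.array(S["t0"]);ph=S["ph"];h=S["h"]
ph=sweep(ph,ph-10,cn,h,f0,t0,5,.06,3.0)
pause(.1)
# ease back to the free middle of the play
ph=sweep(ph,14,cn,h,f0,t0,4,.06,3)
json.dump(dict(S,ph=ph,h=h),open("st.json","w"))
st=read_state();print(ph,st["clock"],st["finger_gap"])
```

```text
(2, np.float64(1.93), np.float64(0.9), np.float64(-1.3), np.float64(-10.1)) (0, np.float64(2.35), np.float64(0.7), np.float64(-1.5), np.float64(-11.7)) (-1, np.float64(2.64), np.float64(2.4), np.float64(-1.1), np.float64(-12.9)) (-3, np.float64(2.88), np.float64(2.3), np.float64(-0.3), np.float64(-13.8)) (-5, np.float64(3.09), np.float64(1.3), np.float64(-1.0), np.float64(-14.7)) clk 35.0667
(0, np.float64(2.55), np.float64(0.8), np.float64(-1.9), np.float64(-13.3)) (4, np.float64(1.69), np.float64(-0.0), np.float64(-2.9), np.float64(-8.9)) (9, np.float64(0.82), np.float64(1.0), np.float64(-3.2), np.float64(-5.1)) (14, np.float64(0.06), np.float64(0.9), np.float64(-3.4), np.float64(-1.3)) clk 36.2333
14.0 36.2333 0.021093746634607932
```

Hard home: the moment climbed elastically to 3 N m and fell to zero when eased back. Next I'll lift off.

Run:
```python
from h import *
S=json.load(open("st.json"));cn=np.array(S["cn"]);f0=np.array(S["f0"]);t0=np.array(S["t0"]);h=S["h"]
ph=sweep(14,18,cn,h,f0,t0,1,.05,3)
R=Ro.from_rotvec(np.radians(ph)*s)
L=[]
for z in(.002,.006,.010,.014,.018,.022,.026,.035,.065):
    P,o=spose(ph,z,cn);move_straight(P,o,max_speed=.06);st=read_state();f=np.array(st["ft_force"])-f0
    L.append((z,[float(round(f@v,1)) for v in(s,R.apply(u),R.apply(y))]))
    if np.linalg.norm(f)>20:break
print(L,st["clock"],st["finger_gap"])
look("wrist","w6")
```

```text
(18, np.float64(-0.05), np.float64(2.0), np.float64(-1.2), np.float64(-0.0)) clk 36.5
[(0.002, [-1.2, -0.6, 0.5]), (0.006, [-0.1, -0.1, -0.2]), (0.01, [0.7, -1.1, -0.0]), (0.014, [-0.5, -0.6, -0.3]), (0.018, [0.7, -0.7, -0.1]), (0.022, [-0.5, 0.4, -0.3]), (0.026, [0.3, -0.7, 0.0]), (0.035, [0.2, -0.4, 0.2]), (0.065, [-1.0, -0.5, -0.5])] 39.2 0.021106665106509572
```

Run:
```python
from h import *
p=np.array(read_state()["position"]);move_straight(p+[0,0,.05],max_speed=.2)
g=np.array(rel["g"]);o=np.array(rel["o"])
goto([.50,0,.28],o);goto(g+[0,0,.1],o);pause(.2)
c,im=look("wrist","w7")
m=cv2.inRange(cv2.cvtColor(im,cv2.COLOR_BGR2GRAY)[40:170,225:345],175,255)
n,l,st,ce=cv2.connectedComponentsWithStats(m);i=1+st[1:,4].argmax()
cc=cv2.findContours((l==i).astype(np.uint8),0,1)[0][0].reshape(-1,1,2)
print(st[i]+[225,40,0,0,0],ce[i]+[225,40],(cv2.approxPolyDP(cc,6,True).reshape(-1,2)+[225,40]).tolist())
s_=read_state();print(s_["clock"],s_["ft_force"],s_["torque"],s_["finger_gap"])
```

```text
[ 247   66   78   70 4105] [285.56297199 100.05578563] [[264, 67], [247, 102], [268, 135], [304, 135], [324, 101], [307, 66]]
41.9417 [-0.0633834  -0.94926467 -3.03730795] [ 0.05860515 -0.17164335  0.01899075] 0.02142521113440683
```

View pics/w7.png

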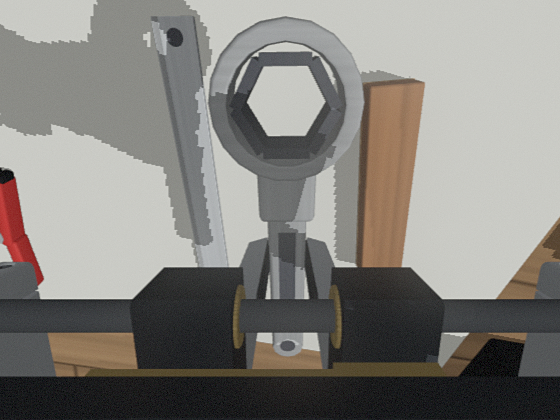

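The picture matches the one after the first lift, with the hole at (285.6,100.1) as before, so the grip has not slipped. I'll lower it to the same pose.

Run:
```python
from h import *
g=np.array(rel["g"]);o=np.array(rel["o"])
move_straight(g+[0,0,.012],o,max_speed=.08);pause(.1);f0=read_state()["ft_force"][2]
for dz in(.006,.003,.0015,.0005,-.0002,-.0009,-.0016):
    move_straight(g+[0,0,dz],o,max_speed=.02);f=read_state()["ft_force"][2]-f0
    if f>3.5:break
print(dz,f)
gripper_to(.046);pause(.2);print(read_state()["ft_force"])
tz=Ro.from_rotvec(o).apply([0,0,1])
move_straight(np.array(read_state()["position"])+[0,0,.08],max_speed=.1)
wy=Ro.from_rotvec(o).apply([0,1,0])
wx=np.array([np.cos(rel["yaw"]),np.sin(rel["yaw"]),0])
look("wrist","w8")
move_straight(np.array(read_state()["position"])+[0,0,.12]-.05*wx,max_speed=.2)
for n in("top","side"):look(n,n+"1")
a=np.hstack([cv2.imread("pics/w8.png"),cv2.imread("pics/top1.png")]);cv2.imwrite("pics/fin.png",cv2.resize(a,(800,300)))
print(read_state()["clock"])
```

```text
-0.0002 4.245952618307433
[-0.99092053  0.23134111  0.16470606]
47.475
```

View pics/fin.png

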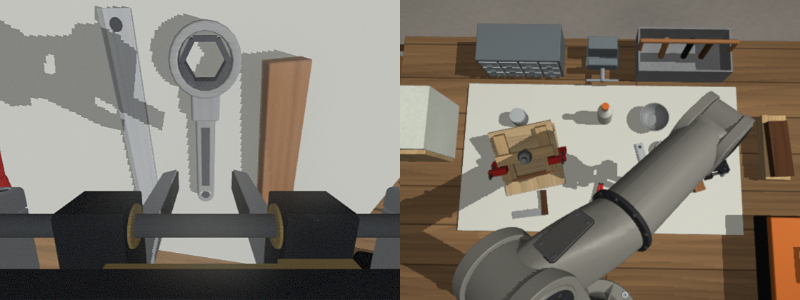

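The spanner lies flat where it was, between the straightedge and the caul. The bottle, bowl, tin, square and stand look undisturbed, and the robot is clear.

```bash
python3 -c "
from station import *
print(job_done())"
```

```text
the job is handed in; nothing more can be done
None
```

I ran the nut down clockwise to its hard stop, laid the spanner flat back where it lay and pointing as it lay, saw nothing else moved in the last pictures, and handed the job in at about 47 s; no verdict came back.

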